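# Zero the model turntable's angle readout

### The arm

A 6-joint arm with a two-finger parallel gripper is mounted at the origin on the work surface. World frame = base frame: x ahead of the robot, y to its left, z up, the work surface at z = 0. Lengths are in mm, angles in rad, forces in N, time in s.
With the tool pointing down it reaches from about 350 to 775 mm from the base axis. Payload 7.3 kg.
Tool frame: the origin (TCP) lies at the very end of the fingers, on their centre line; the grasp point (between the pads) lies 19 mm behind it; z points along the fingers, y is the line along which they close (so a half turn about z gives the same grasp; the last joint's range is limited). The gripper opens to 92 mm and grips with 3 to 60 N. Pads are 19 mm wide; open, the fingers measure 130 mm over their backs; the gripper's body (75 mm by 190 mm) begins 47 mm behind the grasp point.
Start: joints at [-1.474, 0.342, 1.524, -0, 1.275, -0.146], TCP at [126.243, -509.615, 226.741] pointing down, gripper open.
Joint ranges: [-2.53, 2.53], [-0.77, 2.02], [0.04, 2.7], [-1, 4.14], [0.28, 2.66], [-3.11, 3.11]. Speed limits (rad/s): [2.57, 2.57, 3.14, 3.14, 3.14, 3.14].

### API

Orientations are given as [roll, pitch, yaw] about the fixed x, y, z axes, in that order (R = Rz(yaw) Ry(pitch) Rx(roll)).
In Python, from plant import bot gives the robot as it stands.
- The arm moves only by the tool send_rows, never from a script. Its argument "rows" is a list of rows, each an object of numbers: "x", "y", "z": the shift along the tool's x, y, z in units of 0.2 m (1.0 is 0.2 m); "ax", "ay", "az": the turn, a rotation vector about the tool's x, y, z in units of 60 degrees (1.0 is 60 degrees); "jaw": the opening, from -1 (shut) to 1 (fully open), so that 0 is half open. In form: [{"x": .., "y": .., "z": .., "ax": .., "ay": .., "az": .., "jaw": ..}, ...]. A call has exactly 10 rows; each row is the pose to reach, as a shift and turn from the pose commanded when the call began, along the tool's axes at that moment; what a row does not reach only later rows make up. A row lasts 1/8 s, in which the tool goes at most 62.5 mm and 10.7 degrees, less where a joint would pass 70% of its speed; a pose out of reach is approached as far as the arm can. A call with a number of a shift or a turn outside -1 to 1 is refused whole. A call with a gripper value outside its range is refused whole. The fingers move at their own pace and stop on an object; the grip force is fixed at half the most. Time passes only in rows, so rows that repeat a pose let the fingers close, or fill a call up. It gives the time, the measured TCP pose, the force, the opening and the grip force at its end, in the units of the state.
- bot.get_obs(): the state, without advancing time (a new reading comes with each control period).
- bot.capture(name): name is "side" or "top" or "wrist"; returns (picture, depth): 420x560x3 uint8, red, green, blue; 420x560 float32, mm along the optical axis (not along the pixel's ray), 0 where there is no reading.
- bot.camera_model(name): a dict with "vertical_fov" (degrees; the focal length in pixels is half the picture's height over the tangent of half this angle, whatever the lens; pixels are square), "cx", "cy" (the principal point, pixels), "R" (3x3) and "t" (3): a world point X has camera coordinates R X + t; the wrist camera has in their place "T_tool_cam" (4x4, takes a point from camera to tool coordinates, whose origin is the TCP and whose axes are the flange's). Camera axes: x right, y down, z forward; pixel columns grow to the right and rows downward; lengths in mm; the calibration is good to about 2 mm. A picture is of the moment at which its call begins: read the wrist's pose just before it. camera_model takes no time and is no camera call.
- bot.close_job(): hands the job in; it is judged then, once.
The state is a dict: "time": time; "joint_positions": joint angles; "dq": joint speeds; "tau": joint torques, N m; "tool_pos": TCP position; "tcp_rot": TCP orientation; "contact_force": force on the tool from outside, world axes, zero at the start; "moment": the same for the moment, N m; "grip_width": finger opening in mm; "finger_force": force on a finger pad.
Only numpy, scipy, OpenCV 4.12 (cv2) and the standard library are available. Lean on these libraries where they do the work, as an engineer would, in place of code of your own. Each camera call takes 0.05 s, during which the arm holds its last target. There are 200 camera calls.

### The job

Zero the turntable's angle readout: with a fingertip on the upright steel pin, push the turntable gently round until its white line stands at the brass index plate, within the plate's width. Then reach the closed fingertips down into the well of the readout pod, press the sunken orange key fully down, hold it there for a second, and withdraw, leaving the line at the plate. Only push and press: do not pinch the pin, press the raised grey key, shove or lift the pod, or disturb the model parts standing about.

Things in the scene. Friction and masses are not known exactly. Their poses are not given: they have to be found in the camera images.
- stand: cast-iron turntable stand, fixed to the table. Origin: on the turning axis, at table height; z up. On its own -x side, 106 to 118 mm from the axis, stands the brass index plate, 18 mm wide, its top 36 mm above the table, level with the platter. On its +x side a knurled dark brake knob, already released, sticks out to 134 mm from the axis, up to 24 mm high.
- platter (a joint): angle (rad) of the round dark-grey iron platter (200 mm diameter, 12 mm thick, top face 36 mm above the table) about the stand's vertical axis. 0: white line exactly at the middle of the brass index plate; positive: line counter-clockwise of it seen from above. The plate's width spans -0.09 to +0.09. Starts at 0.5 to 1.2; turns freely from -1.7 to 1.7, no stop at the index. Friction asks about 2 to 3 N at the pin and holds the platter where it is left.
- pin_top (a point): centre of the top end of the upright steel pin on the platter: 14 mm diameter, 40 mm tall above the platter's face, its top 76 mm above the table, 70 mm from the turning axis. The 5 mm wide white line runs radially through the pin's foot to the platter's rim.
- pod: loose light-grey readout pod, 150 x 120 x 60 mm (its x, y, z), 1.2 kg. Origin: centre of its underside. On top: the blue-edged well (centre 30 mm to -x of the middle), a dark display, and a raised grey key.
- well_mouth (a point): centre of the well's mouth, in the pod's top face, 60 mm above the table, with the pod's axes. The well is rectangular with upright walls, 36 mm along the pod's x and 48 mm along its y; its floor is 36 mm below the mouth.
- zero_key (a joint): travel (m) of the round orange key, 24 mm diameter, at the middle of the well: 0 up, 0.006 fully down; springs back. It takes 1 N to start and 4 N to be fully down.
- key_top (a point): centre of the orange key's top face: 26 mm below the well's mouth (34 mm above the table) when up; moves with the key.
- mode_key (a joint): travel (m) of the raised grey key, 18 mm diameter, 6 mm proud of the pod's top, 40 mm to +x and 35 mm to +y of the pod's middle: 0 up, 0.005 down. Not to be pressed.
- hub: loose white porcelain connector hub, 30 mm diameter, 24 mm tall, standing between the turntable and the pod. Origin: centre of underside.
- tray: loose lacquered black tray, 170 x 120 x 22 mm, with six white hubs (up to 29 mm high). Origin: centre of underside.
- rods: loose bundle of seven grey aluminium rods, 200 mm long along its y, 27 mm wide, 24 mm high, in two paper sleeves. Origin: centre of underside.
- cell_frame: loose clear acrylic cubic frame, 100 mm on a side. Origin: centre of underside.
- atom_box: loose pale wooden box, 106 x 106 x 30 mm, with four compartments. Origin: centre of underside.
- atom0_center (a point): centre of a glossy red plastic ball, 44 mm diameter, lying loose in a compartment of the atom box; its top 48 mm above the table.
- atom1_center (a point): centre of a glossy red plastic ball, 44 mm diameter, lying loose in a compartment of the atom box; its top 48 mm above the table.
- atom2_center (a point): centre of a glossy red plastic ball, 44 mm diameter, lying loose in a compartment of the atom box; its top 48 mm above the table.
- atom3_center (a point): centre of a glossy red plastic ball, 44 mm diameter, lying loose in a compartment of the atom box; its top 48 mm above the table.
Mind the look-alikes: they are no part of the job. Leave any brown or red look-alike of the pod alone.

How it is judged:
By the outcome, as a careful person would: the job done as asked, in the order asked, and still so for the second after the job is handed in, with the robot touching nothing.
It also fails if it takes over 51 s, if anything falls off the work surface, if the arm or the gripper's body presses on something with over 40 N, if the wrist force passes 120 N, or if a joint passes its speed limit or range.

## Working session

There is one attempt and no reset: what is moved stays moved. The work goes in short steps, Python scripts to look and compute and a tool call to move; the robot and the scene stay as the last step left them, time stands still between calls to the robot, and variables do not carry over. Pictures are saved under pics/ and viewed, at most 10 in all, crops included, and the job is handed in when it is done.

Besides the shell and the picture viewer there is one more tool, called as name(argument=value, ...), one argument or row to a line, values as JSON. send_rows: Moves the arm, as the interface text tells. Its arguments: {"type":"object","properties":{"rows":{"type":"array","items":{"type":"object","properties":{"x":{"type":"number","minimum":-1,"maximum":1},"y":{"type":"number","minimum":-1,"maximum":1},"z":{"type":"number","minimum":-1,"maximum":1},"ax":{"type":"number","minimum":-1,"maximum":1},"ay":{"type":"number","minimum":-1,"maximum":1},"az":{"type":"number","minimum":-1,"maximum":1},"jaw":{"type":"number"}}}}},"required":["rows"]}

```bash
ls; mkdir -p pics; cat > h.py <<'E'
import numpy as np, cv2
from plant import bot
def cam(n):
    m=bot.camera_model(n); f=210/np.tan(np.radians(m['vertical_fov'])/2)
    if 'R' in m: R=np.array(m['R']);t=np.array(m['t']).ravel()
    else:
        from scipy.spatial.transform import Rotation as Ro
        o=bot.get_obs(); T=np.eye(4);T[:3,:3]=Ro.from_euler('xyz',o['tcp_rot']).as_matrix();T[:3,3]=o['tool_pos']
        W=T@np.array(m['T_tool_cam']); R=W[:3,:3].T; t=-R@W[:3,3]
    return f,m['cx'],m['cy'],R,t
def ray(c,u,v,z):
    f,cx,cy,R,t=c; o=-R.T@t; d=R.T@np.array([(u-cx)/f,(v-cy)/f,1]); return o+d*(z-o[2])/d[2]
def proj(c,X):
    f,cx,cy,R,t=c; p=R@np.array(X)+t; return cx+f*p[0]/p[2],cy+f*p[1]/p[2]
E
python3 - <<'E'
from h import *
for n in ['top','side']:
    p,d=bot.capture(n); cv2.imwrite(f'pics/{n}0.png',p[:,:,::-1]); np.save(f'pics/{n}d.npy',d); print(bot.camera_model(n))
print(bot.camera_model('wrist'));print(bot.get_obs())
E
```

```text
pics
{'vertical_fov': 49.83751290414053, 'cx': 285.36852675269853, 'cy': 208.56919813713438, 'R': array([[-0.08935305, -0.9959976 , -0.00219462],
       [-0.97546905,  0.08795604, -0.20180156],
       [ 0.2011869 , -0.0158908 , -0.97942397]]), 't': array([  14.63092174,  542.07979145, 1504.24841194])}
{'vertical_fov': 46.08299229344484, 'cx': 279.39744403765314, 'cy': 210.17193524628848, 'R': array([[ 0.98584551, -0.16713745,  0.0131799 ],
       [-0.1095912 , -0.7019119 , -0.70378225],
       [ 0.1268795 ,  0.69237617, -0.71029348]]), 't': array([-509.49559749,   96.17813389, 1355.25173202])}
{'vertical_fov': 64.4995416972463, 'cx': 283.7225014496442, 'cy': 210.18410581864796, 'T_tool_cam': array([[-1.05452075e-03, -9.64213467e-01, -2.65125024e-01,
         7.17487100e+01],
       [ 9.99998777e-01, -1.32290374e-03,  8.33727963e-04,
        -6.99493651e-01],
       [-1.15462662e-03, -2.65123821e-01,  9.64213683e-01,
        -1.58764280e+02],
       [ 0.00000000e+00,  0.00000000e+00,  0.00000000e+00,
         1.00000000e+00]])}
{'time': 0.1, 'joint_positions': array([-1.47400131e+00,  3.42643533e-01,  1.52490684e+00,  1.86801018e-05,
        1.27539228e+00, -1.45965771e-01]), 'dq': array([-0.00047565, -0.00018645, -0.00324721, -0.00189999,  0.00036479,
       -0.0009283 ]), 'tau': array([ 2.34863459e-03, -4.32003415e+01, -2.44694835e+01,  7.20058288e-02,
        5.25650731e-02, -5.10323014e-05]), 'tool_pos': array([ 126.21138292, -509.23942335,  226.1245099 ]), 'tcp_rot': array([-3.14025961e+00, -2.14027410e-04,  2.42755200e-01]), 'contact_force': array([ 0.22350648, -0.10138309, -0.54379215]), 'moment': array([ 0.03369581, -0.0301929 , -0.03125687]), 'finger_force': 0.0, 'grip_width': 91.6331004212697}
```

View pics/top0.png

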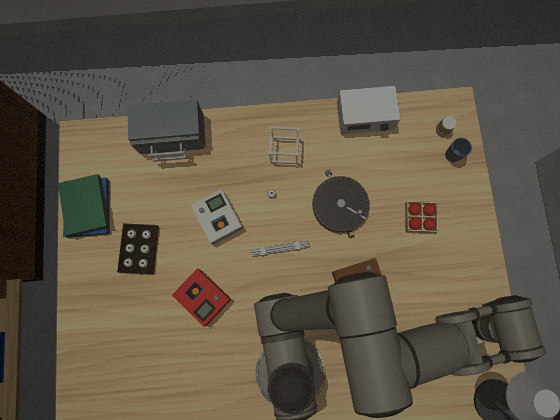

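View pics/side0.png

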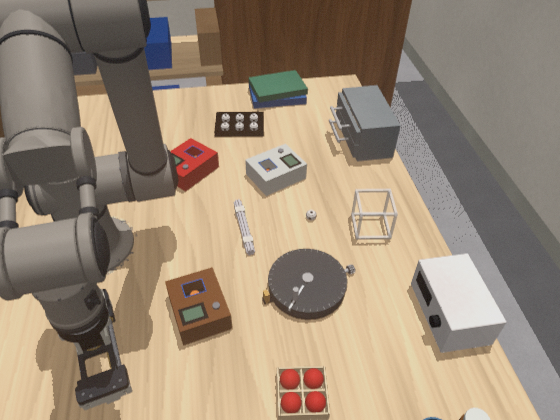

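The top view shows three pods: light-grey at (217,217), red at (202,297) and brown at (357,275). The grey one is the target. The platter is at (341,204), with the brass plate near (351,235) and the knob near (329,173). I'll check this in one close crop.

```bash
python3 - <<'E'
from h import *
a=cv2.imread('pics/top0.png'); s=cv2.imread('pics/side0.png')
r=lambda i,x,y,w,h:cv2.resize(i[y:y+h,x:x+w],(400,300),interpolation=cv2.INTER_CUBIC)
cv2.imwrite('pics/m.png',np.vstack([np.hstack([r(a,301,166,80,78*0+60+0),r(a,300,190,80,60)]),np.hstack([r(a,178,187,80,60),r(s,250,240,120,90)])]))
c=cam('top')
for n,u,v,z in [('platter',341,204,36),('plate',351,235,36),('knob',329,173,15),('pod',217,217,60),('hub',271,194,24),('brown',357,275,60),('frame',285,146,50)]: print(n,ray(c,u,v,z).round())
E
```

```text
platter [ 544. -230.   36.]
plate [ 432. -252.   36.]
knob [ 666. -203.   15.]
pod [532. 202.  60.]
hub [605.  12.  24.]
brown [ 293. -252.   60.]
frame [769. -53.  50.]
```

View pics/m.png

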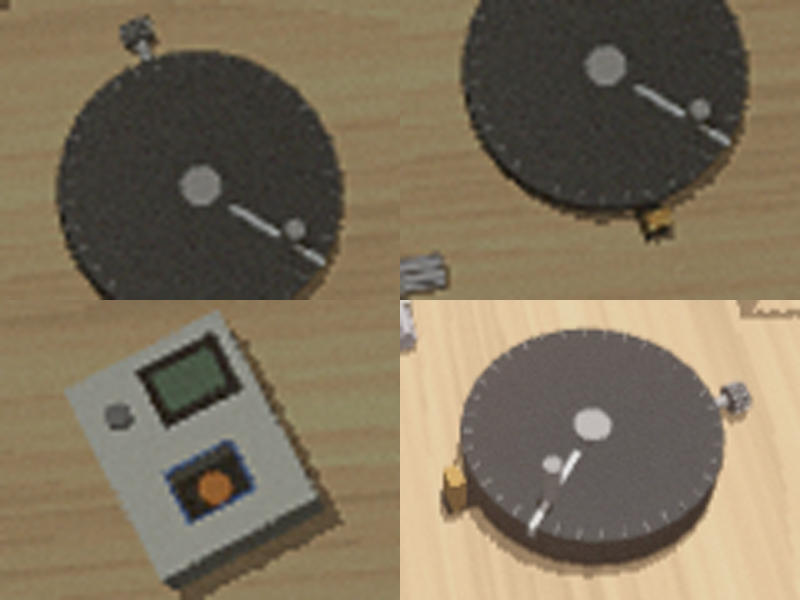

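The crops confirm the grey pod: dark display, grey key at top px (202,210), and well at (220,223) with the orange key inside. The pin top is at about (360,212), the boss at (341,203) and the plate at (351,234).

```bash
python3 - <<'E'
from h import *
c=cam('top'); s=cam('side')
C=ray(c,341.2,203.2,38); P=ray(c,359.8,211.8,76); B=ray(c,351.4,234.4,36);K=ray(c,327.8+.2,173,15)
print('top',C,P,B,K)
S=lambda x,y,z:ray(s,250+(x-400)*.3,240+(y-300)*.3,z)
C2=S(592,424,38);P2=S(552,464,76);B2=S(457,475,36)
print('side',C2,P2,B2)
for C,P,B in((C,P,B),(C2,P2,B2)):
    a=np.arctan2(*(P-C)[1::-1]);b=np.arctan2(*(B-C)[1::-1]);print(a,b,a-b,np.hypot(*(P-C)[:2]),np.hypot(*(B-C)[:2]))
q=[ray(c,178+x/5,187+y/5,60) for x,y in((165,172),(232,140),(256,188),(190,223))]
W=np.mean(q,0);print('well',W,np.diff(np.array(q+[q[0]]),axis=0).round())
M=ray(c,201.8,210.4,66);v=M-W;print('mode',M,np.hypot(*v[:2]),'podyaw',np.arctan2(v[1],v[0])-np.arctan2(35,70))
E
```

```text
top [ 546.32112889 -230.41985076   38.        ] [ 503.08728652 -284.47708575   76.        ] [ 434.02757465 -253.17852448   36.        ] [ 665.87737999 -199.1156631    15.        ]
side [ 549.73170709 -226.91275606   38.        ] [ 506.42279132 -284.68954533   76.        ] [ 442.48937184 -255.37142712   36.        ]
-2.24540251004011 -2.9416299195076876 0.6962274094675776 69.2195765728332 114.57660997803787
-2.214035120331126 -2.8822032143963825 0.6681680940652566 72.20678335804325 110.95410956252377
well [509.63582501 192.62813247  60.        ] [[ 18. -47.   0.]
 [-35. -14.   0.]
 [-20.  46.   0.]
 [ 37.  15.   0.]]
mode [558.33377348 251.78479169  66.        ] 76.62245437319574 podyaw 0.41841876982810794
```

send_rows(
  rows=[
    {"x": 0.15, "y": -0.03, "jaw": -1},
    {"x": 0.35, "y": -0.07, "jaw": -1},
    {"x": 0.55, "y": -0.11, "jaw": -1},
    {"x": 0.75, "y": -0.15, "jaw": -1},
    {"x": 0.95, "y": -0.19, "jaw": -1},
    {"x": 1, "y": -0.2, "jaw": -1},
    {"x": 1, "y": -0.2, "jaw": -1},
    {"x": 1, "y": -0.2, "jaw": -1},
    {"x": 1, "y": -0.2, "jaw": -1},
    {"x": 1, "y": -0.2, "jaw": -1},
  ],
)

```text
schema error: expected keys x, y, z, ax, ay, az, jaw
```

send_rows(
  rows=[
    {"x": 0.15, "y": -0.03, "az": -0.06, "jaw": -1},
    {"x": 0.35, "y": -0.07, "az": -0.15, "jaw": -1},
    {"x": 0.55, "y": -0.11, "az": -0.25, "jaw": -1},
    {"x": 0.75, "y": -0.15, "az": -0.35, "jaw": -1},
    {"x": 0.95, "y": -0.19, "az": -0.45, "jaw": -1},
    {"x": 1, "y": -0.2, "az": -0.55, "jaw": -1},
    {"x": 1, "y": -0.2, "az": -0.63, "jaw": -1},
    {"x": 1, "y": -0.2, "az": -0.63, "jaw": -1},
    {"x": 1, "y": -0.2, "az": -0.63, "jaw": -1},
    {"x": 1, "y": -0.2, "az": -0.63, "jaw": -1},
  ],
)

```text
schema error: expected keys x, y, z, ax, ay, az, jaw
```

```bash
python3 - <<'E'
from h import *
c=cam('wrist');o=bot.get_obs();p,d=bot.capture('wrist');cv2.imwrite('pics/w1.png',p[:,:,::-1])
for k in('time','tool_pos','tcp_rot','grip_width','contact_force'):print(k,o[k])
for X in((548,-229,38),(505,-284.5,76),(436,-254,36)):print(proj(c,X))
E
```

```text
time 0.1
tool_pos [ 126.21138292 -509.23942335  226.1245099 ]
tcp_rot [-3.14025961e+00 -2.14027410e-04  2.42755200e-01]
grip_width 91.6331004212697
contact_force [ 0.22350648 -0.10138309 -0.54379215]
(np.float64(34.01907312353251), np.float64(-496.16501849534325))
(np.float64(77.8599587278662), np.float64(-469.72927395731574))
(np.float64(61.86077233535738), np.float64(-267.05907049820246))
```

View pics/w1.png

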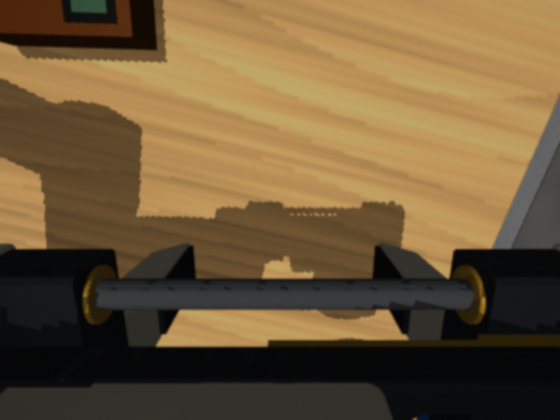

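The moves were refused because every row needs all seven keys. This picture is just the start view, with the brown pod's corner at upper left. I'll resend.

send_rows(
  rows=[
    {"x": 0.15, "y": -0.03, "z": 0, "ax": 0, "ay": 0, "az": 0, "jaw": -1},
    {"x": 0.35, "y": -0.07, "z": 0, "ax": 0, "ay": 0, "az": 0, "jaw": -1},
    {"x": 0.55, "y": -0.11, "z": 0, "ax": 0, "ay": 0, "az": 0, "jaw": -1},
    {"x": 0.75, "y": -0.15, "z": 0, "ax": 0, "ay": 0, "az": 0, "jaw": -1},
    {"x": 0.95, "y": -0.19, "z": 0, "ax": 0, "ay": 0, "az": 0, "jaw": -1},
    {"x": 1, "y": -0.2, "z": 0, "ax": 0, "ay": 0, "az": 0, "jaw": -1},
    {"x": 1, "y": -0.2, "z": 0, "ax": 0, "ay": 0, "az": 0, "jaw": -1},
    {"x": 1, "y": -0.2, "z": 0, "ax": 0, "ay": 0, "az": 0, "jaw": -1},
    {"x": 1, "y": -0.2, "z": 0, "ax": 0, "ay": 0, "az": 0, "jaw": -1},
    {"x": 1, "y": -0.2, "z": 0, "ax": 0, "ay": 0, "az": 0, "jaw": -1},
  ],
)

```text
time: 1.4
tool_pos: [310.1, -423.1, 226.7]
tcp_rot: [3.142, 0.0, 0.242]
contact_force: [1.2, -0.0, 0.7]
grip_width: 0.8
finger_force: 0.0
```

send_rows(
  rows=[
    {"x": 0.15, "y": -0.03, "z": 0, "ax": 0, "ay": 0, "az": -0.06, "jaw": -1},
    {"x": 0.35, "y": -0.07, "z": 0, "ax": 0, "ay": 0, "az": -0.15, "jaw": -1},
    {"x": 0.55, "y": -0.11, "z": 0, "ax": 0, "ay": 0, "az": -0.25, "jaw": -1},
    {"x": 0.75, "y": -0.15, "z": 0, "ax": 0, "ay": 0, "az": -0.35, "jaw": -1},
    {"x": 0.95, "y": -0.19, "z": 0, "ax": 0, "ay": 0, "az": -0.45, "jaw": -1},
    {"x": 1, "y": -0.2, "z": 0, "ax": 0, "ay": 0, "az": -0.55, "jaw": -1},
    {"x": 1, "y": -0.2, "z": 0, "ax": 0, "ay": 0, "az": -0.63, "jaw": -1},
    {"x": 1, "y": -0.2, "z": 0, "ax": 0, "ay": 0, "az": -0.63, "jaw": -1},
    {"x": 1, "y": -0.2, "z": 0, "ax": 0, "ay": 0, "az": -0.63, "jaw": -1},
    {"x": 1, "y": -0.2, "z": 0, "ax": 0, "ay": 0, "az": -0.63, "jaw": -1},
  ],
)

```text
time: 2.65
tool_pos: [495.1, -336.0, 226.8]
tcp_rot: [3.141, 0.0, 0.901]
contact_force: [0.0, 0.7, -0.3]
grip_width: 0.6
finger_force: 0.0
```

```bash
python3 - <<'E'
from h import *
c=cam('wrist');o=bot.get_obs();p,d=bot.capture('wrist');cv2.imwrite('pics/w2.png',p[:,:,::-1])
for k in('time','tool_pos','tcp_rot','grip_width','contact_force'):print(k,o[k])
for X in((548,-229,38),(505,-284.5,76),(436,-254,36)):print(proj(c,X))
E
```

```text
time 2.65
tool_pos [ 495.05340103 -336.0423286   226.78835088]
tcp_rot [3.14145442e+00 7.58794682e-05 9.01118115e-01]
grip_width 0.6465538268908583
contact_force [ 0.02360388  0.68665756 -0.32367174]
(np.float64(257.894713136443), np.float64(70.6477214760221))
(np.float64(257.3081545907182), np.float64(147.26667072349815))
(np.float64(190.8727477239056), np.float64(162.4677261334376))
```

View pics/w2.png

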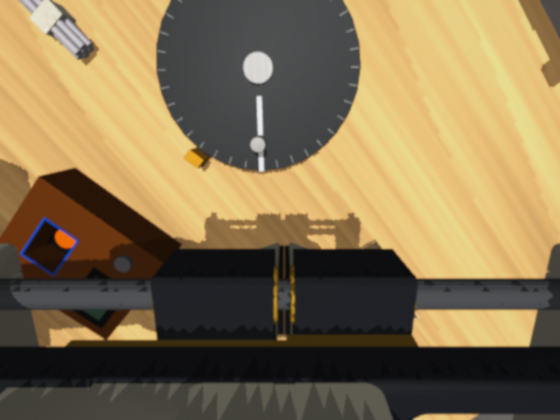

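The wrist view agrees with the estimates. The boss is at (258,68), the pin top at (258,145) and the plate at (196,158). The line runs down through (262,165).

```bash
python3 - <<'E'
from h import *
c=cam('wrist')
C=ray(c,258,68,38);P=ray(c,258,145,76);B=ray(c,196.5,158,36);L=ray(c,262,169,36)
print(C,P,B,L)
for X in(P,B,L): v=X-C; print(np.arctan2(v[1],v[0]),np.hypot(v[0],v[1]))
# approach point & fingers
C=np.array([548,-229.]);a=-2.24
o=bot.get_obs();y=o['tcp_rot'][2];U=np.array([[np.cos(y),np.sin(y)],[np.sin(y),-np.cos(y)]])
tip=c
print('tip px',proj(c,o['tool_pos']))
E
```

```text
[ 549.61318959 -227.18953974   38.        ] [ 506.82440791 -283.29292991   76.        ] [ 443.78091005 -254.20841294   36.        ] [ 490.03119375 -305.60583741   36.        ]
-2.222361654877576 70.55827539459906
-2.891632965234507 109.22678655996624
-2.2205504419530584 98.48416100706106
tip px (np.float64(284.1118591157876), np.float64(262.91556807572624))
```

send_rows(
  rows=[
    {"x": 0.12, "y": 0.04, "z": 0, "ax": 0, "ay": 0, "az": 0, "jaw": -1},
    {"x": 0.243, "y": 0.08, "z": 0.05, "ax": 0, "ay": 0, "az": 0, "jaw": -1},
    {"x": 0.243, "y": 0.08, "z": 0.2, "ax": 0, "ay": 0, "az": 0, "jaw": -1},
    {"x": 0.243, "y": 0.08, "z": 0.35, "ax": 0, "ay": 0, "az": 0, "jaw": -1},
    {"x": 0.243, "y": 0.08, "z": 0.5, "ax": 0, "ay": 0, "az": 0, "jaw": -1},
    {"x": 0.243, "y": 0.08, "z": 0.65, "ax": 0, "ay": 0, "az": 0, "jaw": -1},
    {"x": 0.243, "y": 0.08, "z": 0.77, "ax": 0, "ay": 0, "az": 0, "jaw": -1},
    {"x": 0.243, "y": 0.08, "z": 0.84, "ax": 0, "ay": 0, "az": 0, "jaw": -1},
    {"x": 0.243, "y": 0.08, "z": 0.87, "ax": 0, "ay": 0, "az": 0, "jaw": -1},
    {"x": 0.243, "y": 0.08, "z": 0.87, "ax": 0, "ay": 0, "az": 0, "jaw": -1},
  ],
)

```text
time: 3.95
tool_pos: [538.1, -307.8, 53.0]
tcp_rot: [3.141, 0.0, 0.902]
contact_force: [0.1, -0.8, 0.5]
grip_width: 0.7
finger_force: 0.0
```

```bash
python3 - <<'E'
from h import *
c=cam('wrist');o=bot.get_obs();p,d=bot.capture('wrist');cv2.imwrite('pics/w3.png',p[:,:,::-1])
print(o['tool_pos'],o['contact_force'])
print('tip',proj(c,o['tool_pos']),'pin',proj(c,(506.6,-283.6,76)))
E
```

```text
[ 538.10004933 -307.75209706   53.00858718] [ 0.08928652 -0.76193571  0.5364116 ]
tip (np.float64(284.1099572638963), np.float64(262.9155603636356)) pin (np.float64(196.26990195620175), np.float64(285.5505603180212))
```

View pics/w3.png

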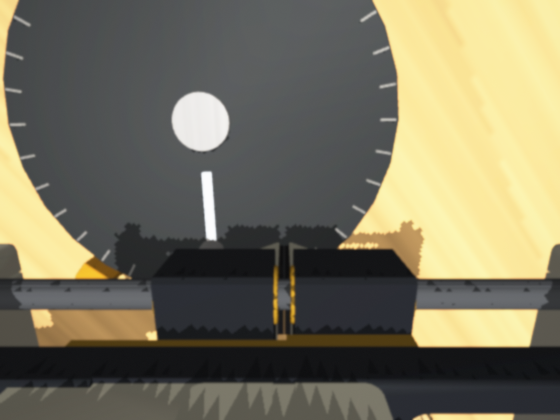

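The line runs from (207,172) to (210,240), and the pin is hidden behind the carriage. The tip stands clear at the pin's side. I'll ease in along -y.

send_rows(
  rows=[
    {"x": 0, "y": -0.02, "z": 0, "ax": 0, "ay": 0, "az": 0, "jaw": -1},
    {"x": 0, "y": -0.035, "z": 0, "ax": 0, "ay": 0, "az": 0, "jaw": -1},
    {"x": 0, "y": -0.05, "z": 0, "ax": 0, "ay": 0, "az": 0, "jaw": -1},
    {"x": 0, "y": -0.06, "z": 0, "ax": 0, "ay": 0, "az": 0, "jaw": -1},
    {"x": 0, "y": -0.07, "z": 0, "ax": 0, "ay": 0, "az": 0, "jaw": -1},
    {"x": 0, "y": -0.08, "z": 0, "ax": 0, "ay": 0, "az": 0, "jaw": -1},
    {"x": 0, "y": -0.085, "z": 0, "ax": 0, "ay": 0, "az": 0, "jaw": -1},
    {"x": 0, "y": -0.09, "z": 0, "ax": 0, "ay": 0, "az": 0, "jaw": -1},
    {"x": 0, "y": -0.095, "z": 0, "ax": 0, "ay": 0, "az": 0, "jaw": -1},
    {"x": 0, "y": -0.1, "z": 0, "ax": 0, "ay": 0, "az": 0, "jaw": -1},
  ],
)

```text
time: 5.25
tool_pos: [522.2, -295.4, 52.8]
tcp_rot: [3.141, 0.0, 0.903]
contact_force: [0.4, -3.1, -1.3]
grip_width: 0.2
finger_force: 1.2
```

```bash
cat >> h.py <<'E'
C0=np.array([549.,-228.])
def line(save=None):
    """platter line angle from wrist image: white elongated blob outside the boss"""
    c=cam('wrist');p,_=bot.capture('wrist')
    if save: cv2.imwrite(save,p[:,:,::-1])
    m=((p.min(2)>150)&(p.max(2).astype(int)-p.min(2)<30)).astype(np.uint8)
    m[246:]=0
    n,l,st,ce=cv2.connectedComponentsWithStats(m)
    for i in range(1,n):
        if st[i,4]<60: continue
        W=np.array([ray(c,u,v,36)[:2] for v,u in np.argwhere(l==i)]); r=np.hypot(*(W-C0).T)
        if r.max()>105 : continue
        e=np.linalg.svd(W-W.mean(0),full_matrices=False); v=e[2][0]; v=v*np.sign(v@(W.mean(0)-C0)); q=W.mean(0)-C0
        print('blob',st[i,4],'mean',W.mean(0).round(1),'dir',np.arctan2(v[1],v[0]).round(3),'from C',np.arctan2(q[1],q[0]).round(3),'sv',e[1].round())
E
python3 - <<'E'
from h import *
o=bot.get_obs();print(o['tool_pos'],o['contact_force'],o['time']);line()
E
```

```text
[ 522.21418257 -295.42248657   52.76555539] [ 0.4349065  -3.08568334 -1.29649692] 5.25
blob 2723 mean [ 549.  -226.1] dir 0.046 from C 1.586 sv [385. 383.]
blob 710 mean [ 520.9 -259.3] dir -2.28 from C -2.302 sv [285.  44.]
```

send_rows(
  rows=[
    {"x": -0.004, "y": -0.016, "z": 0, "ax": 0, "ay": 0, "az": 0.043, "jaw": -1},
    {"x": -0.0083, "y": -0.032, "z": 0, "ax": 0, "ay": 0, "az": 0.086, "jaw": -1},
    {"x": -0.0115, "y": -0.048, "z": 0, "ax": 0, "ay": 0, "az": 0.129, "jaw": -1},
    {"x": -0.0138, "y": -0.065, "z": 0, "ax": 0, "ay": 0, "az": 0.172, "jaw": -1},
    {"x": -0.0155, "y": -0.081, "z": 0, "ax": 0, "ay": 0, "az": 0.215, "jaw": -1},
    {"x": -0.0162, "y": -0.098, "z": 0, "ax": 0, "ay": 0, "az": 0.258, "jaw": -1},
    {"x": -0.0162, "y": -0.115, "z": 0, "ax": 0, "ay": 0, "az": 0.3, "jaw": -1},
    {"x": -0.0158, "y": -0.132, "z": 0, "ax": 0, "ay": 0, "az": 0.344, "jaw": -1},
    {"x": -0.014, "y": -0.15, "z": 0, "ax": 0, "ay": 0, "az": 0.39, "jaw": -1},
    {"x": -0.0122, "y": -0.164, "z": 0, "ax": 0, "ay": 0, "az": 0.43, "jaw": -1},
  ],
)

```text
time: 6.55
tool_pos: [495.0, -276.7, 52.8]
tcp_rot: [3.141, -0.0, 0.451]
contact_force: [0.9, -2.1, -0.6]
grip_width: 0.2
finger_force: 1.3
```

```bash
sed -i 's/-228.\])/-226.5])/' h.py; python3 - <<'E'
from h import *
o=bot.get_obs();print(o['tool_pos'],o['tcp_rot'],o['contact_force'],o['time']);line('pics/w4.png')
p,_=bot.capture('top');cv2.imwrite('pics/top1.png',p[:,:,::-1])
E
```

```text
[ 495.03909012 -276.71317483   52.80381093] [ 3.14131099e+00 -2.10950356e-04  4.50719816e-01] [ 0.8640035  -2.1403029  -0.63775789] 6.55
blob 2732 mean [ 549.3 -226. ] dir -0.199 from C 1.054 sv [387. 384.]
blob 735 mean [ 509.4 -243.5] dir -2.746 from C -2.737 sv [295.  46.]
```

View pics/w4.png

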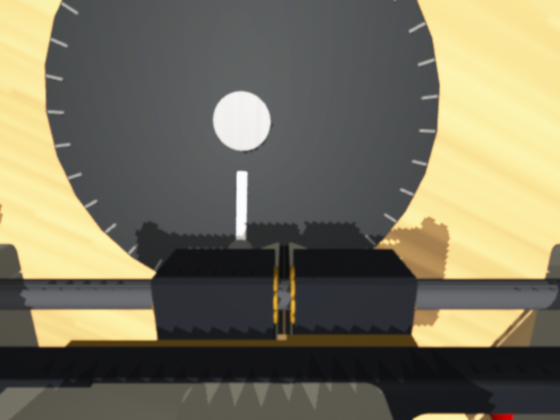

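The line now runs (242,172) to (240,238), and the plate is hidden behind the gripper. About 0.14 rad remains. I'll push slowly, then back off and look from above.

send_rows(
  rows=[
    {"x": -0.003, "y": -0.0115, "z": 0, "ax": 0, "ay": 0, "az": 0.031, "jaw": -1},
    {"x": -0.006, "y": -0.023, "z": 0, "ax": 0, "ay": 0, "az": 0.062, "jaw": -1},
    {"x": -0.0085, "y": -0.035, "z": 0, "ax": 0, "ay": 0, "az": 0.093, "jaw": -1},
    {"x": -0.0105, "y": -0.043, "z": 0, "ax": 0, "ay": 0, "az": 0.114, "jaw": -1},
    {"x": -0.011, "y": -0.0465, "z": 0, "ax": 0, "ay": 0, "az": 0.124, "jaw": -1},
    {"x": -0.011, "y": -0.0465, "z": 0, "ax": 0, "ay": 0, "az": 0.124, "jaw": -1},
    {"x": -0.013, "y": -0.03, "z": 0, "ax": 0, "ay": 0, "az": 0.124, "jaw": -1},
    {"x": -0.016, "y": 0, "z": 0, "ax": 0, "ay": 0, "az": 0.124, "jaw": -1},
    {"x": -0.02, "y": 0.04, "z": 0, "ax": 0, "ay": 0, "az": 0.124, "jaw": -1},
    {"x": -0.022, "y": 0.06, "z": 0, "ax": 0, "ay": 0, "az": 0.124, "jaw": -1},
  ],
)

```text
time: 7.9
tool_pos: [496.4, -290.2, 52.6]
tcp_rot: [3.141, -0.0, 0.322]
contact_force: [-0.2, -0.8, 0.6]
grip_width: 0.2
finger_force: 0.0
```

send_rows(
  rows=[
    {"x": 0, "y": 0, "z": -0.1, "ax": 0, "ay": 0, "az": 0, "jaw": -1},
    {"x": 0, "y": 0, "z": -0.25, "ax": 0, "ay": 0, "az": 0, "jaw": -1},
    {"x": -0.15, "y": 0, "z": -0.4, "ax": 0, "ay": 0, "az": 0, "jaw": -1},
    {"x": -0.3, "y": 0, "z": -0.55, "ax": 0, "ay": 0, "az": 0, "jaw": -1},
    {"x": -0.3, "y": 0, "z": -0.7, "ax": 0, "ay": 0, "az": 0, "jaw": -1},
    {"x": -0.3, "y": 0, "z": -0.8, "ax": 0, "ay": 0, "az": 0, "jaw": -1},
    {"x": -0.3, "y": 0, "z": -0.9, "ax": 0, "ay": 0, "az": 0, "jaw": -1},
    {"x": -0.3, "y": 0, "z": -0.9, "ax": 0, "ay": 0, "az": 0, "jaw": -1},
    {"x": -0.3, "y": 0, "z": -0.9, "ax": 0, "ay": 0, "az": 0, "jaw": -1},
    {"x": -0.3, "y": 0, "z": -0.9, "ax": 0, "ay": 0, "az": 0, "jaw": -1},
  ],
)

```text
time: 9.15
tool_pos: [439.0, -308.2, 231.6]
tcp_rot: [-3.14, 0.001, 0.322]
contact_force: [0.3, 0.3, -0.3]
grip_width: 0.5
finger_force: 0.0
```

```bash
python3 - <<'E'
from h import *
o=bot.get_obs();print(o['tool_pos'],o['tcp_rot'],o['contact_force'],o['time']);line('pics/w5.png')
E
```

```text
[ 439.02561861 -308.16371353  231.60895229] [-3.13985181e+00  1.01872478e-03  3.22432367e-01] [ 0.32832818  0.26732166 -0.32459988] 9.15
blob 722 mean [ 550.4 -225.9] dir 1.864 from C 0.388 sv [192. 190.]
blob 230 mean [ 507.1 -238.5] dir -2.865 from C -2.862 sv [164.  26.]
blob 271 mean [ 472.  -244.6] dir -2.618 from C -2.911 sv [175.  51.]
```

View pics/w5.png

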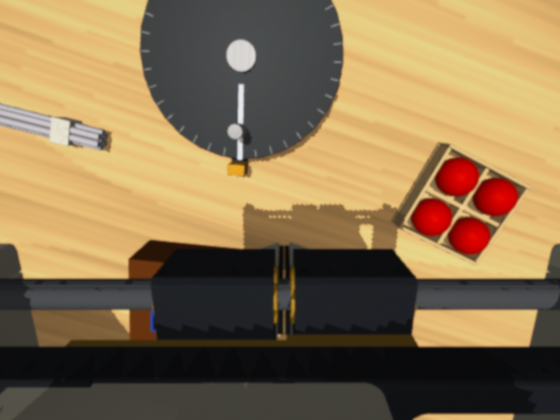

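The line ends at (240,158), and the plate spans columns 228 to 247, centred at (237,169). So the line is at the plate, about 0.025 rad off centre. Next, the pod.

send_rows(
  rows=[
    {"x": 0.03, "y": -0.1, "z": 0, "ax": 0, "ay": 0, "az": 0, "jaw": -1},
    {"x": 0.07, "y": -0.26, "z": 0, "ax": 0, "ay": 0, "az": 0, "jaw": -1},
    {"x": 0.12, "y": -0.45, "z": 0, "ax": 0, "ay": 0, "az": 0, "jaw": -1},
    {"x": 0.17, "y": -0.64, "z": 0, "ax": 0, "ay": 0, "az": 0, "jaw": -1},
    {"x": 0.22, "y": -0.82, "z": 0, "ax": 0, "ay": 0, "az": 0, "jaw": -1},
    {"x": 0.27, "y": -1, "z": 0, "ax": 0, "ay": 0, "az": 0, "jaw": -1},
    {"x": 0.27, "y": -1, "z": 0, "ax": 0, "ay": 0, "az": 0, "jaw": -1},
    {"x": 0.27, "y": -1, "z": 0, "ax": 0, "ay": 0, "az": 0, "jaw": -1},
    {"x": 0.27, "y": -1, "z": 0, "ax": 0, "ay": 0, "az": 0, "jaw": -1},
    {"x": 0.27, "y": -1, "z": 0, "ax": 0, "ay": 0, "az": 0, "jaw": -1},
  ],
)

```text
time: 10.45
tool_pos: [427.2, -102.3, 232.6]
tcp_rot: [-3.142, 0.0, 0.321]
contact_force: [-0.3, -0.1, -0.1]
grip_width: 0.3
finger_force: 0.0
```

send_rows(
  rows=[
    {"x": 0.03, "y": -0.1, "z": 0, "ax": 0, "ay": 0, "az": 0, "jaw": -1},
    {"x": 0.07, "y": -0.26, "z": 0, "ax": 0, "ay": 0, "az": 0, "jaw": -1},
    {"x": 0.12, "y": -0.45, "z": 0, "ax": 0, "ay": 0, "az": 0, "jaw": -1},
    {"x": 0.17, "y": -0.64, "z": 0, "ax": 0, "ay": 0, "az": 0, "jaw": -1},
    {"x": 0.22, "y": -0.82, "z": 0, "ax": 0, "ay": 0, "az": 0, "jaw": -1},
    {"x": 0.27, "y": -1, "z": 0, "ax": 0, "ay": 0, "az": 0, "jaw": -1},
    {"x": 0.27, "y": -1, "z": 0, "ax": 0, "ay": 0, "az": 0, "jaw": -1},
    {"x": 0.27, "y": -1, "z": 0, "ax": 0, "ay": 0, "az": 0, "jaw": -1},
    {"x": 0.27, "y": -1, "z": 0, "ax": 0, "ay": 0, "az": 0, "jaw": -1},
    {"x": 0.27, "y": -1, "z": 0, "ax": 0, "ay": 0, "az": 0, "jaw": -1},
  ],
)

```text
time: 11.7
tool_pos: [415.2, 104.3, 232.7]
tcp_rot: [3.141, 0.0, 0.321]
contact_force: [-0.7, -0.4, -0.2]
grip_width: 0.4
finger_force: 0.0
```

send_rows(
  rows=[
    {"x": 0.1, "y": -0.1, "z": 0, "ax": 0, "ay": 0, "az": -0.03, "jaw": -1},
    {"x": 0.2, "y": -0.2, "z": 0, "ax": 0, "ay": 0, "az": -0.06, "jaw": -1},
    {"x": 0.25, "y": -0.25, "z": 0, "ax": 0, "ay": 0, "az": -0.09, "jaw": -1},
    {"x": 0.25, "y": -0.25, "z": 0, "ax": 0, "ay": 0, "az": -0.09, "jaw": -1},
    {"x": 0.25, "y": -0.25, "z": 0, "ax": 0, "ay": 0, "az": -0.09, "jaw": -1},
    {"x": 0.25, "y": -0.25, "z": 0, "ax": 0, "ay": 0, "az": -0.09, "jaw": -1},
    {"x": 0.25, "y": -0.25, "z": 0, "ax": 0, "ay": 0, "az": -0.09, "jaw": -1},
    {"x": 0.25, "y": -0.25, "z": 0, "ax": 0, "ay": 0, "az": -0.09, "jaw": -1},
    {"x": 0.25, "y": -0.25, "z": 0, "ax": 0, "ay": 0, "az": -0.09, "jaw": -1},
    {"x": 0.25, "y": -0.25, "z": 0, "ax": 0, "ay": 0, "az": -0.09, "jaw": -1},
  ],
)

```text
time: 12.95
tool_pos: [446.7, 168.4, 232.7]
tcp_rot: [3.141, -0.0, 0.417]
contact_force: [0.3, 0.8, 0.3]
grip_width: 0.3
finger_force: 0.0
```

```bash
python3 - <<'E'
from h import *
o=bot.get_obs();print(o['tool_pos'],o['tcp_rot'],o['time'])
c=cam('wrist');p,_=bot.capture('wrist');cv2.imwrite('pics/w6.png',p[:,:,::-1])
np.save('pics/w6.npy',p)
h=cv2.cvtColor(p,cv2.COLOR_RGB2HSV)
for nm,lo,hi,z in(('blue',(105,120,50),(130,255,255),60),('orange',(8,150,120),(20,255,255),34)):
    m=cv2.inRange(h,lo,hi);m[246:]=0
    q=np.argwhere(cv2.connectedComponentsWithStats(m)[1]>0)[:,::-1]
    n,l,st,ce=cv2.connectedComponentsWithStats(m)
    for i in range(1,n):
        if st[i,4]>40: print(nm,st[i],ce[i])
    pts=np.array([ray(c,u,v,z)[:2] for u,v in q],np.float32)
    print(nm,cv2.minAreaRect(pts))
E
```

```text
[446.65920489 168.37982516 232.68779052] [ 3.14149807e+00 -5.72657824e-06  4.16617834e-01] 12.95
blue [258  97  55  43 446] [285.31165919 115.33632287]
blue ((513.0175170898438, 196.58653259277344), (38.860206604003906, 51.82942581176758), 23.814111709594727)
orange [274 107  23  24 438] [284.87442922 118.32876712]
orange ((395.71661376953125, 272.40423583984375), (35.131141662597656, 302.6573486328125), 54.809383392333984)
```

View pics/w6.png

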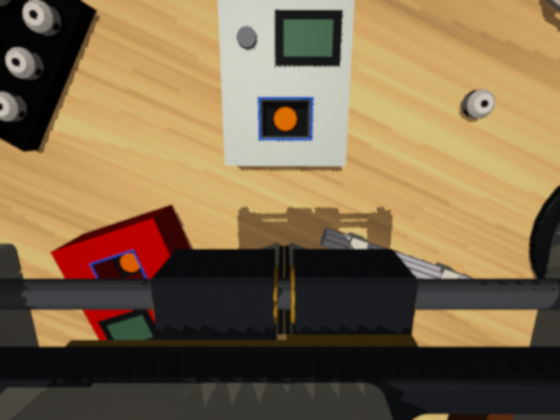

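The grey pod's well is at (285,119) with the orange key centred in it. The well centre is (513.0,196.6) with yaw 0.416, already matching the tool. I'll hover over it and then descend.

send_rows(
  rows=[
    {"x": 0.12, "y": 0.002, "z": 0, "ax": 0, "ay": 0, "az": 0, "jaw": -1},
    {"x": 0.26, "y": 0.005, "z": 0, "ax": 0, "ay": 0, "az": 0, "jaw": -1},
    {"x": 0.36, "y": 0.005, "z": 0.1, "ax": 0, "ay": 0, "az": 0, "jaw": -1},
    {"x": 0.36, "y": 0.005, "z": 0.28, "ax": 0, "ay": 0, "az": 0, "jaw": -1},
    {"x": 0.36, "y": 0.005, "z": 0.46, "ax": 0, "ay": 0, "az": 0, "jaw": -1},
    {"x": 0.36, "y": 0.005, "z": 0.62, "ax": 0, "ay": 0, "az": 0, "jaw": -1},
    {"x": 0.36, "y": 0.005, "z": 0.72, "ax": 0, "ay": 0, "az": 0, "jaw": -1},
    {"x": 0.36, "y": 0.005, "z": 0.79, "ax": 0, "ay": 0, "az": 0, "jaw": -1},
    {"x": 0.36, "y": 0.005, "z": 0.79, "ax": 0, "ay": 0, "az": 0, "jaw": -1},
    {"x": 0.36, "y": 0.005, "z": 0.79, "ax": 0, "ay": 0, "az": 0, "jaw": -1},
  ],
)

```text
time: 14.25
tool_pos: [513.5, 196.7, 75.5]
tcp_rot: [3.141, -0.001, 0.417]
contact_force: [0.6, 0.1, -0.6]
grip_width: 0.6
finger_force: 0.0
```

send_rows(
  rows=[
    {"x": -0.002, "y": 0, "z": 0.02, "ax": 0, "ay": 0, "az": 0, "jaw": -1},
    {"x": -0.002, "y": 0, "z": 0.04, "ax": 0, "ay": 0, "az": 0, "jaw": -1},
    {"x": -0.002, "y": 0, "z": 0.06, "ax": 0, "ay": 0, "az": 0, "jaw": -1},
    {"x": -0.002, "y": 0, "z": 0.08, "ax": 0, "ay": 0, "az": 0, "jaw": -1},
    {"x": -0.002, "y": 0, "z": 0.1, "ax": 0, "ay": 0, "az": 0, "jaw": -1},
    {"x": -0.002, "y": 0, "z": 0.12, "ax": 0, "ay": 0, "az": 0, "jaw": -1},
    {"x": -0.002, "y": 0, "z": 0.14, "ax": 0, "ay": 0, "az": 0, "jaw": -1},
    {"x": -0.002, "y": 0, "z": 0.16, "ax": 0, "ay": 0, "az": 0, "jaw": -1},
    {"x": -0.002, "y": 0, "z": 0.175, "ax": 0, "ay": 0, "az": 0, "jaw": -1},
    {"x": -0.002, "y": 0, "z": 0.185, "ax": 0, "ay": 0, "az": 0, "jaw": -1},
  ],
)

```text
time: 15.5
tool_pos: [512.5, 196.4, 37.5]
tcp_rot: [3.142, 0.0, 0.417]
contact_force: [0.4, -0.1, -0.4]
grip_width: 0.8
finger_force: 0.0
```

send_rows(
  rows=[
    {"x": 0, "y": 0, "z": 0.01, "ax": 0, "ay": 0, "az": 0, "jaw": -1},
    {"x": 0, "y": 0, "z": 0.02, "ax": 0, "ay": 0, "az": 0, "jaw": -1},
    {"x": 0, "y": 0, "z": 0.027, "ax": 0, "ay": 0, "az": 0, "jaw": -1},
    {"x": 0, "y": 0, "z": 0.032, "ax": 0, "ay": 0, "az": 0, "jaw": -1},
    {"x": 0, "y": 0, "z": 0.037, "ax": 0, "ay": 0, "az": 0, "jaw": -1},
    {"x": 0, "y": 0, "z": 0.041, "ax": 0, "ay": 0, "az": 0, "jaw": -1},
    {"x": 0, "y": 0, "z": 0.044, "ax": 0, "ay": 0, "az": 0, "jaw": -1},
    {"x": 0, "y": 0, "z": 0.046, "ax": 0, "ay": 0, "az": 0, "jaw": -1},
    {"x": 0, "y": 0, "z": 0.048, "ax": 0, "ay": 0, "az": 0, "jaw": -1},
    {"x": 0, "y": 0, "z": 0.048, "ax": 0, "ay": 0, "az": 0, "jaw": -1},
  ],
)

```text
time: 16.75
tool_pos: [512.6, 196.4, 28.3]
tcp_rot: [3.141, -0.0, 0.417]
contact_force: [0.5, -1.0, 5.1]
grip_width: 0.4
finger_force: 2.4
```

send_rows(
  rows=[
    {"x": 0, "y": 0, "z": 0.003, "ax": 0, "ay": 0, "az": 0, "jaw": -1},
    {"x": 0, "y": 0, "z": 0.005, "ax": 0, "ay": 0, "az": 0, "jaw": -1},
    {"x": 0, "y": 0, "z": 0.005, "ax": 0, "ay": 0, "az": 0, "jaw": -1},
    {"x": 0, "y": 0, "z": 0.005, "ax": 0, "ay": 0, "az": 0, "jaw": -1},
    {"x": 0, "y": 0, "z": 0.005, "ax": 0, "ay": 0, "az": 0, "jaw": -1},
    {"x": 0, "y": 0, "z": 0.005, "ax": 0, "ay": 0, "az": 0, "jaw": -1},
    {"x": 0, "y": 0, "z": 0.005, "ax": 0, "ay": 0, "az": 0, "jaw": -1},
    {"x": 0, "y": 0, "z": 0.005, "ax": 0, "ay": 0, "az": 0, "jaw": -1},
    {"x": 0, "y": 0, "z": 0.005, "ax": 0, "ay": 0, "az": 0, "jaw": -1},
    {"x": 0, "y": 0, "z": 0.005, "ax": 0, "ay": 0, "az": 0, "jaw": -1},
  ],
)

```text
time: 18.0
tool_pos: [512.7, 196.5, 28.1]
tcp_rot: [3.141, -0.001, 0.417]
contact_force: [-3.7, -1.1, 11.8]
grip_width: 0.1
finger_force: 6.0
```

send_rows(
  rows=[
    {"x": 0, "y": 0, "z": 0, "ax": 0, "ay": 0, "az": 0, "jaw": -1},
    {"x": 0, "y": 0, "z": 0, "ax": 0, "ay": 0, "az": 0, "jaw": -1},
    {"x": 0, "y": 0, "z": 0, "ax": 0, "ay": 0, "az": 0, "jaw": -1},
    {"x": 0, "y": 0, "z": -0.02, "ax": 0, "ay": 0, "az": 0, "jaw": -1},
    {"x": 0, "y": 0, "z": -0.06, "ax": 0, "ay": 0, "az": 0, "jaw": -1},
    {"x": 0, "y": 0, "z": -0.12, "ax": 0, "ay": 0, "az": 0, "jaw": -1},
    {"x": 0, "y": 0, "z": -0.2, "ax": 0, "ay": 0, "az": 0, "jaw": -1},
    {"x": 0, "y": 0, "z": -0.35, "ax": 0, "ay": 0, "az": 0, "jaw": -1},
    {"x": 0, "y": 0, "z": -0.55, "ax": 0, "ay": 0, "az": 0, "jaw": -1},
    {"x": 0, "y": 0, "z": -0.7, "ax": 0, "ay": 0, "az": 0, "jaw": -1},
  ],
)

```text
time: 19.25
tool_pos: [512.9, 196.5, 169.8]
tcp_rot: [3.141, -0.002, 0.417]
contact_force: [0.1, 0.2, -0.6]
grip_width: 0.9
finger_force: 0.0
```

```bash
python3 - <<'E'
from h import *
p,_=bot.capture('side');cv2.imwrite('pics/end.png',cv2.resize(p[130:330,140:400,::-1],(780,600),interpolation=cv2.INTER_CUBIC))
print(bot.get_obs()['tool_pos'])
E
```

```text
[514.65280315 197.0332886  173.57315312]
```

View pics/end.png

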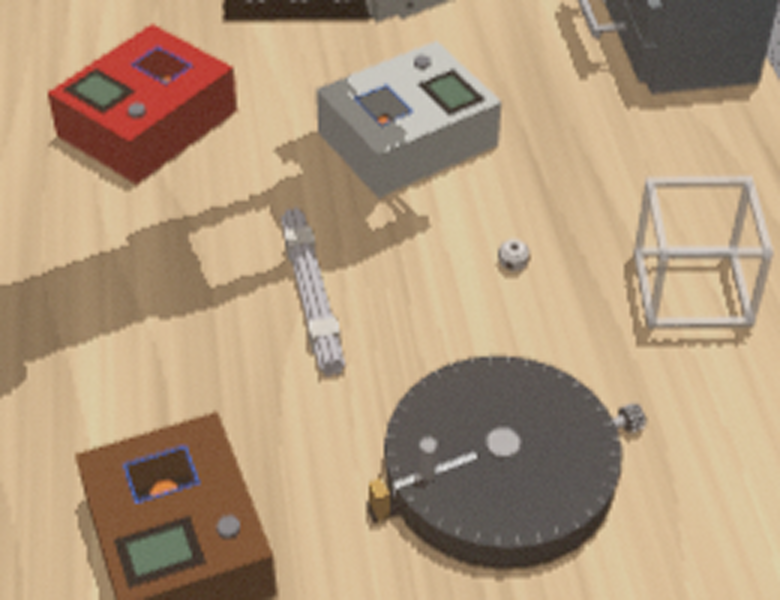

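The final side view shows the line ending at (397,485) beside the brass plate at (379,490). The pod, hub and other parts are where they were, and the arm is clear.

```bash
python3 -c "
from plant import bot
print(bot.close_job())"
```

```text
the job is handed in; nothing more can be done
None
```

The job is handed in: the white line stands at the brass plate, about 0.025 rad off centre in the wrist view. The orange key was pressed to its stop (about 12 N) and held for over a second. The arm then withdrew clear at about 19 s, with no part seen to have moved; the handover gave no verdict.

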